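# Lay a standing carton down and close up the stock lane

## Robot

A 6-joint arm with a two-finger parallel gripper is mounted at the origin on the work surface. World frame = base frame: x ahead of the robot, y to its left, z up, the work surface at z = 0. Lengths are in m, angles in rad, forces in N, time in s.
With the tool pointing down it reaches from about 0.4 to 0.825 m from the base axis. Payload 7 kg.
Tool frame: the origin (TCP) lies midway between the tips of the shut fingers; the grasp point (between the pads) lies hold_point_z behind it (hold_point_z is the distance from the TCP to the grasp point, in m); z points along the fingers, y is the line along which they close (so a half turn about z gives the same grasp; the last joint's range is limited). The gripper opens to 88 mm and grips with 3 to 60 N. Pads are 19 mm wide; open, the fingers measure 130 mm over their backs; the gripper's body (78 mm by 193 mm) begins 47 mm behind the grasp point.
Start: joints at [-0.938, 0.359, 0.012, 0, -1.224, -0.288], TCP at [0.228, -0.635, 0.227] pointing down, gripper open.
Joint ranges: [-3.07, 3.07], [-1.43, 2.12], [-1.02, 1.25], [-3.03, 1.67], [-3.05, -0], [-3.03, 3.03]. Speed limits (rad/s): [2.39, 2.39, 3.01, 3.14, 3.14, 3.14].

## Interface

Orientations are given as [roll, pitch, yaw] about the fixed x, y, z axes, in that order (R = Rz(yaw) Ry(pitch) Rx(roll)).
In Python, from station import * gives the robot as it stands.
- The arm moves only by the tool apply_moves, never from a script. Its argument "steps" is a list of rows, each an object with "translation": the shift along the world's x, y, z scaled (see below), a list of three; "rotation": the turn, a rotation vector about the world's x, y, z scaled (see below), a list of three. A call has exactly 10 rows; each row is the pose to reach, as a shift and turn from the pose commanded when the call began; what a row does not reach only later rows make up. The controller multiplies each number of a shift by 250 mm and each number of a turn by 30 degrees. A row lasts 1/12 s, in which the tool goes at most 41.7 mm and 7.16 degrees, less where a joint would pass 70% of its speed; a pose out of reach is approached as far as the arm can. A call with a number of a shift or a turn outside -1 to 1 is refused whole. A call with a gripper value outside its range is refused whole. "jaw" is the closure, from -1 (fully open) to 1 (shut), so that 0 is half open, set as the call begins (left out, the last holds). The fingers move at their own pace and stop on an object; "newtons" is the grip in N (left out, the last holds). Time passes only in rows, so rows that repeat a pose let the fingers close, or fill a call up. It gives the time, the measured TCP pose, the force, the opening and the grip force at its end, in the units of the state.
- get_state(): the state, without advancing time (a new reading comes with each control period).
- grab_frame(name): name is "scene" or "top" or "wrist"; returns the picture (420x560x3 uint8, blue, green, red); there is no depth.
- camera_model(name): a dict with "fx", "fy", "cx", "cy" (pixels), "xyz" and "rotation" of the camera in the world. Camera axes: x right, y down, z forward; pixel columns grow to the right and rows downward; lengths in m; the calibration is good to about 2 mm. A picture is of the moment at which its call begins: read the wrist's pose just before it. camera_model takes no time and is no camera call; for the wrist camera it gives the pose at the moment of the call.
- job_done(): hands the job in; it is judged then, once.
The state is a dict: "t": time; "q": joint angles; "qd": joint speeds; "joint_efforts": joint torques, N m; "eef_pos": TCP position; "ee_rot": TCP orientation; "force": force on the tool from outside, world axes, zero at the start; "moment": the same for the moment, N m; "width": finger opening in m; "gripper_force": force on a finger pad.
Only numpy, scipy, OpenCV 4.12 (cv2) and the standard library are available. Lean on these libraries where they do the work, as an engineer would, in place of code of your own. Each camera call takes 0.05 s, during which the arm holds its last target. There are 200 camera calls.

## Task

Put the standing carton away in the bench lane: it is too tall to go under the riser shelf, so without lifting it or shoving it along upright, tip it over towards the lane so that it lies on its broad side. Slide it in between the guides behind the carton already there and press the row up firmly against the yellow end stop, so that no gaps are left, but gently enough not to crush the cardboard. Leave everything else on the bench as it stands.

Things in the scene. Friction and masses are not known exactly. Their poses are not given: they have to be found in the camera images.
- carton_mid (a point): Centre of the loose brown carton to be put away (blue patch on one side): 130 mm wide (its x), 95 mm deep (its y), 200 mm tall (its z, up while it stands), 0.5 to 0.9 kg. It stands in front of the lane, its +y face to the lane, up to 25 mm off the lane's middle line and turned up to 0.15 rad. Tipped over, its z points into the lane: 200 mm long, 130 wide, 95 high.
- carton_foot (a point): Middle of the carton's lower edge on the lane side, at the bench, about which it tips; axes as the carton's. The carton goes over once leaned some 25 degrees; pushed lower than about two thirds of its height it may slide instead.
- lane_mouth (a point): Mouth of the fixed lane, on its middle line at bench height; placed anew each time, turned up to 0.15 rad. +y runs inwards along the lane, x across, z up. Two grey guides 40 mm high, inner faces at x = -71 and +71 mm, run from y = 40 to 306 mm; at the mouth (y = -10 to 40 mm) they flare to 170 mm apart. With the row closed up the carton's outer end is within 12 mm of the mouth.
- lane: The fixed lane with its riser shelf; origin and axes as lane_mouth. The riser, 300 mm wide on posts at x = -150 and +150 mm, covers the lane from y = 90 to 290 mm; 153 mm clear below, deck top at 183 mm, two tins on it.
- end_stop: The end stop that closes the lane: a grey base fixed to the bench (origin and axes of this entry are the lane mouth's) with an upright yellow plate, 160 mm wide, 93 mm high, slid along two slots and clamped by wing bolts. Its face to the cartons is clamped anywhere from y = 288 to 312 mm, not given: find it by feel. It does not give under the push.
- stocked_mid (a point): Centre of the carton already in the lane, loose: 126 mm wide (x), 100 mm long along the lane (y), 95 mm high (z), 0.3 to 0.55 kg. It stands some 10 to 85 mm short of the end stop and slides when pushed; to slide both cartons takes some 4 to 12 N (mass and friction differ each time).
- stocked: The same carton in the lane; origin at the centre of its underside. A firm press home is 5 N or more between it and the end stop, held half a second; over 18 N there crushes it. This adds to the push that slides the cartons.
- carton: The same carton; origin at the centre of its (standing) underside. Thin card: more than 40 N from the hand dents it. Bench free around it: 0.2 m to both sides of the lane's middle line, from the mouth to 0.42 m before it.
- sauce: Brown sauce bottle with yellow cap, 60 mm across, 190 mm tall, a bystander; origin at its foot.
- dressing: White bottle with green cap, 62 mm across, 200 mm tall, a bystander; origin at its foot.
- spread: Brown jar with red lid, 76 mm across, 110 mm tall, a bystander; origin at its foot.
- tin_a: Red tin on the riser shelf, 74 mm across, 100 mm tall, a bystander; origin at its foot.
- tin_b: Yellow tin on the riser shelf, 74 mm across, 100 mm tall, a bystander; origin at its foot.
Mind the look-alikes: they are no part of the job. Leave any green look-alike of the carton alone.

How it is judged:
By the outcome, as a careful person would: the job done as asked, in the order asked, and still so for the second after the job is handed in, with the robot touching nothing.
It also fails if it takes over 72 s, if anything falls off the work surface, if the arm or the gripper's body presses on something with over 40 N, if the wrist force passes 120 N, or if a joint passes its speed limit or range.

## Working session

There is one attempt and no reset: what is moved stays moved. The work goes in short steps, Python scripts to look and compute and a tool call to move; the robot and the scene stay as the last step left them, time stands still between calls to the robot, and variables do not carry over. Pictures are saved under pics/ and viewed, at most 10 in all, crops included, and the job is handed in when it is done.

Besides the shell and the picture viewer there is one more tool, called after "Call:" as a command line: name --argument value ..., lists and objects as JSON in quotes. apply_moves: Moves the arm, as the interface text tells. Shifts and turns lie within -1 to 1; 1 stands for 250 mm of shift or 30 degrees of turn. Its arguments: {"type":"object","properties":{"steps":{"type":"array"},"jaw":{"type":"number"},"newtons":{"type":"number"}},"required":["steps"]}

```bash
mkdir -p pics; ls; python3 - <<'E'
from station import *
import cv2,numpy as np
a=grab_frame("scene");b=grab_frame("top")
cv2.imwrite("pics/scene.png",a);cv2.imwrite("pics/top.png",b)
for n in("scene","top"):
    m=camera_model(n);print(n,{k:np.round(v,4).tolist() for k,v in m.items()})
s=get_state();print(s)
E
```

```text
pics
scene {'fx': 472.2243, 'fy': 472.2243, 'cx': 274.5929, 'cy': 209.3643, 'xyz': [0.688, -0.4287, 1.3187], 'rotation': [-2.8228, -0.0033, 0.2989]}
top {'fx': 438.4127, 'fy': 438.4127, 'cx': 279.686, 'cy': 205.3548, 'xyz': [0.4002, -0.0178, 1.435], 'rotation': [-3.0234, -0.0015, -1.5695]}
{'t': 0.1, 'q': array([-9.37904132e-01,  3.59346536e-01,  1.11661410e-02, -2.90102334e-04,
       -1.22409103e+00, -2.88117413e-01]), 'qd': array([ 0.00084591, -0.00199849,  0.00127228,  0.00074244, -0.00108482,
       -0.00023916]), 'joint_efforts': array([-1.31485551e-03, -5.84161663e+01,  2.93751633e+01,  7.01538295e+00,
        1.01788758e-02, -6.07970378e-05]), 'eef_pos': array([ 0.22797923, -0.63488465,  0.22570628]), 'ee_rot': array([ 3.14010086e+00, -1.57694936e-04, -2.79691653e+00]), 'force': array([0.30321651, 0.2366746 , 0.75074213]), 'moment': array([ 0.01043398,  0.03269454, -0.01577658]), 'gripper_force': 0.0, 'width': 0.08776571471738533}
```

View pics/scene.png

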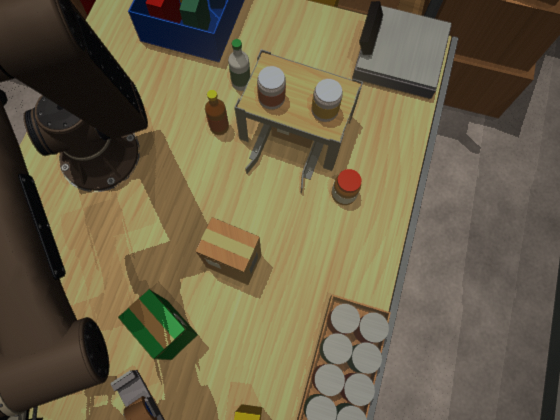

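View pics/top.png

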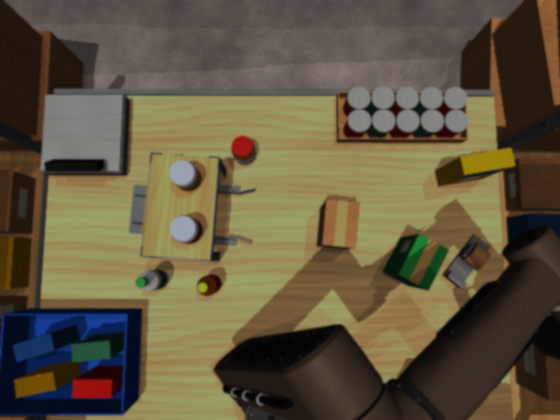

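The thing I want could be one of these:
- the brown carton, scene (230,248) and top (340,222)
- the green look-alike, scene (160,325) and top (417,262), to be left alone
- the yellow boxes at top (487,162), which don't match

The description fits the brown carton. The riser deck is at top (180,207), with its mouth facing the carton.

```bash
cat > h.py <<'E'
import numpy as np,cv2
from scipy.spatial.transform import Rotation as R
from station import *
def ray(m,u,v,z):
    d=R.from_euler('xyz',m['rotation']).as_matrix()@np.array([(u-m['cx'])/m['fx'],(v-m['cy'])/m['fy'],1.0]) if np.shape(m['rotation'])==(3,) else np.array(m['rotation'])@np.array([(u-m['cx'])/m['fx'],(v-m['cy'])/m['fy'],1.0])
    c=np.array(m['xyz']);return c+d*(z-c[2])/d[2]
E
python3 - <<'E'
from h import *
m=camera_model("top")
b=cv2.imread("pics/top.png");a=cv2.imread("pics/scene.png")
c1=cv2.resize(b[140:280,130:370],None,fx=3,fy=3,interpolation=cv2.INTER_CUBIC)
c2=cv2.resize(a[40:290,180:380],None,fx=3,fy=3,interpolation=cv2.INTER_CUBIC)
cv2.imwrite("pics/c1.png",c1);cv2.imwrite("pics/c2.png",cv2.resize(a[40:290,180:380],None,fx=2.4,fy=2.4,interpolation=cv2.INTER_CUBIC))
for p in[(340,222)]:print(ray(m,*p,.2))
h=cv2.cvtColor(b,cv2.COLOR_BGR2HSV);print(h[222,330],h[222,340],h[240,280],h[208,205])
for n,im,roi in(("top",b,(300,180,380,270)),("scene",a,(190,210,270,290))):
    x0,y0,x1,y1=roi;hh=cv2.cvtColor(im,cv2.COLOR_BGR2HSV)
    print(n,[hh[y,x].tolist() for y,x in ([(222,x) for x in range(316,366,4)] if n=="top" else [(y,230) for y in range(215,285,5)])])
E
```

```text
[ 0.49972703 -0.18984354  0.2       ]
[ 13 156 150] [ 23 121 154] [ 30  94 155] [ 22 127 154]
top [[24, 106, 152], [16, 160, 43], [13, 153, 113], [13, 156, 152], [13, 156, 149], [20, 131, 152], [23, 121, 154], [23, 123, 155], [13, 154, 152], [13, 156, 154], [14, 148, 153], [28, 99, 154], [27, 100, 153]]
scene [[22, 106, 161], [21, 111, 161], [15, 140, 155], [14, 142, 153], [15, 142, 153], [27, 101, 161], [27, 100, 160], [26, 102, 160], [15, 141, 152], [15, 143, 153], [14, 141, 146], [18, 135, 70], [18, 135, 70], [19, 120, 119]]
```

View pics/c1.png

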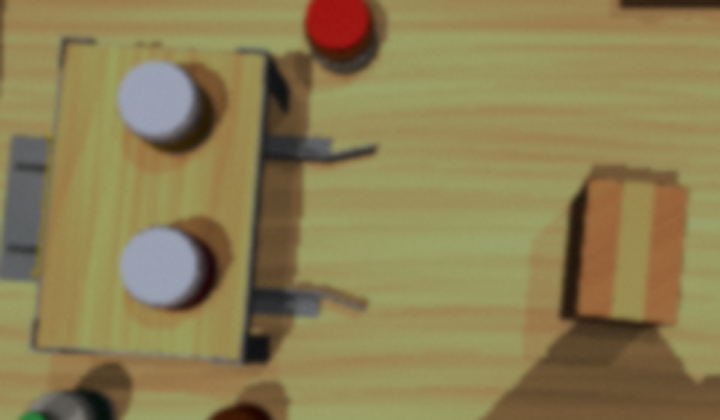

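View pics/c2.png

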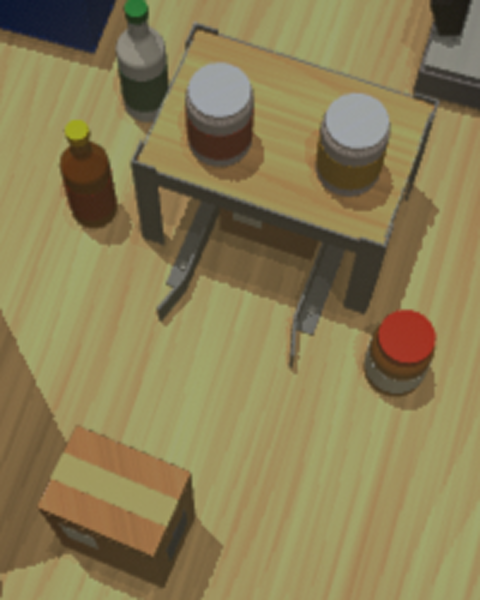

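The crops confirm the brown carton: in c1 its top corners are at (590,178), (688,186), (678,325) and (578,318). The deck corners are at (66,40), (268,52), (246,360) and (34,348), the flare tips at (377,149) and (367,306).

```bash
python3 - <<'E'
from h import *
m=camera_model("top");ms=camera_model("scene")
f=lambda P,z:np.array([ray(m,130+(x+.5)/3-.5,140+(y+.5)/3-.5,z)[:2] for x,y in P])
g=lambda P,z:np.array([ray(ms,180+(x+.5)/2.4-.5,40+(y+.5)/2.4-.5,z)[:2] for x,y in P])
def rep(n,D):
    print(n,np.round(D,3).tolist(),'mid',np.round(D.mean(0),4),'edges',np.round(np.linalg.norm(np.roll(D,-1,0)-D,axis=1),3))
    e=(D[1]+D[2]-D[0]-D[3]);print('  dir(far->near) yaw of +y axis', np.round(np.arctan2(-e[1],-e[0])-np.pi/2,3), np.round(np.arctan2(*(D[3]-D[0])[::-1])-np.pi,3))
rep('deck top',f([(66,40),(268,52),(246,360),(34,348)],.183))
rep('deck scene',g([(437,101),(385,243),(135,165),(197,28)],.183))
rep('carton top',f([(590,178),(688,186),(678,325),(578,318)],.2))
rep('carton scene',g([(191,473),(153,556),(40,505),(80,428)],.2))
print('tips',f([(377,149),(367,306)],.04),g([(293,366),(161,318)],.03))
print('kinks',f([(331,155),(320,300)],.04))
E
```

```text
deck top [[0.702, 0.354], [0.69, 0.158], [0.394, 0.173], [0.405, 0.374]] mid [0.5477 0.2646] edges [0.197 0.297 0.201 0.298]
  dir(far->near) yaw of +y axis -0.057 -0.066
deck scene [[0.703, 0.36], [0.691, 0.165], [0.395, 0.176], [0.407, 0.372]] mid [0.5491 0.2684] edges [0.195 0.296 0.197 0.296]
  dir(far->near) yaw of +y axis -0.059 -0.044
carton top [[0.565, -0.152], [0.558, -0.245], [0.427, -0.233], [0.433, -0.139]] mid [ 0.4957 -0.1922] edges [0.093 0.132 0.094 0.133]
  dir(far->near) yaw of +y axis -0.075 -0.096
carton scene [[0.568, -0.153], [0.558, -0.246], [0.432, -0.23], [0.444, -0.141]] mid [ 0.5003 -0.1927] edges [0.093 0.126 0.089 0.125]
  dir(far->near) yaw of +y axis -0.119 -0.096
tips [[0.61762851 0.05879491]
 [0.44968017 0.06805507]] [[0.62688526 0.05265422]
 [0.45443495 0.06510569]]
kinks [[0.61104867 0.10805186]
 [0.45594472 0.1178356 ]]
```

Call:
apply_moves --steps '[{"translation": [0,0,0.15],"rotation": [0,0,0.1]},{"translation": [0,0,0.3],"rotation": [0,0,0.2]},{"translation": [0,0,0.45],"rotation": [0,0,0.3]},{"translation": [0.06,0.09,0.48],"rotation": [0,0,0.4]},{"translation": [0.12,0.18,0.48],"rotation": [0,0,0.5]},{"translation": [0.18,0.28,0.48],"rotation": [0,0,0.6]},{"translation": [0.25,0.38,0.48],"rotation": [0,0,0.7]},{"translation": [0.32,0.48,0.48],"rotation": [0,0,0.8]},{"translation": [0.4,0.58,0.48],"rotation": [0,0,0.9]},{"translation": [0.5,0.68,0.48],"rotation": [0,0,1.0]}]' --jaw -1

```text
t: 0.93
eef_pos: [0.3531, -0.4638, 0.3466]
ee_rot: [3.141, 0.0, -2.271]
force: [1.6, -1.2, -0.2]
width: 0.0875
gripper_force: 0.0
```

Call:
apply_moves --steps '[{"translation": [0.05,0.07,0],"rotation": [0,0,0.1]},{"translation": [0.1,0.14,0],"rotation": [0,0,0.2]},{"translation": [0.16,0.22,0],"rotation": [0,0,0.3]},{"translation": [0.23,0.3,0],"rotation": [0,0,0.4]},{"translation": [0.3,0.38,0],"rotation": [0,0,0.5]},{"translation": [0.36,0.46,0],"rotation": [0,0,0.6]},{"translation": [0.42,0.54,0],"rotation": [0,0,0.7]},{"translation": [0.48,0.62,0],"rotation": [0,0,0.8]},{"translation": [0.53,0.7,0],"rotation": [0,0,0.9]},{"translation": [0.55,0.74,0],"rotation": [0,0,1.0]}]'

```text
t: 1.77
eef_pos: [0.4917, -0.2782, 0.346]
ee_rot: [3.141, 0.001, -1.746]
force: [-0.8, -1.4, -0.5]
width: 0.0877
gripper_force: 0.0
```

Call:
apply_moves --steps '[{"translation": [0,0,-0.07],"rotation": [0,0,0.05]},{"translation": [0,0,-0.15],"rotation": [0,0,0.1]},{"translation": [0,0,-0.24],"rotation": [0,0,0.16]},{"translation": [0,0,-0.33],"rotation": [0,0,0.16]},{"translation": [0,0,-0.42],"rotation": [0,0,0.16]},{"translation": [0,0,-0.5],"rotation": [0,0,0.16]},{"translation": [0,0,-0.58],"rotation": [0,0,0.16]},{"translation": [0,0,-0.64],"rotation": [0,0,0.16]},{"translation": [0,0,-0.68],"rotation": [0,0,0.16]},{"translation": [0,0,-0.68],"rotation": [0,0,0.16]}]'

```text
t: 2.6
eef_pos: [0.4893, -0.2798, 0.1741]
ee_rot: [3.138, 0.001, -1.666]
force: [-0.4, 0.3, 0.3]
width: 0.0876
gripper_force: 0.0
```

```bash
python3 - <<'E'
from h import *
s=get_state();print(s['eef_pos'],s['ee_rot'],s['force'],np.round(s['q'],2))
cv2.imwrite("pics/w1.png",np.hstack([grab_frame("wrist"),])) ;cv2.imwrite("pics/t2.png",grab_frame("top"))
E
```

```text
[ 0.489265   -0.27976675  0.17411743] [ 3.13751387e+00  9.63195620e-04 -1.66621069e+00] [-0.40454788  0.34712778  0.31552257] [-0.17  0.22 -0.31 -0.   -1.05  0.08]
```

View pics/w1.png

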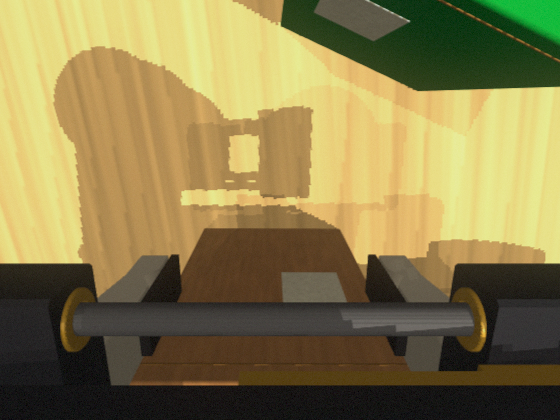

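Call:
apply_moves --steps '[{"translation": [0.0,0.03,0],"rotation": [0,0,0]},{"translation": [0.01,0.06,0],"rotation": [0,0,0]},{"translation": [0.01,0.09,0],"rotation": [0,0,0]},{"translation": [0.01,0.12,0],"rotation": [0,0,0]},{"translation": [0.015,0.15,0],"rotation": [0,0,0]},{"translation": [0.015,0.18,0],"rotation": [0,0,0]},{"translation": [0.02,0.21,0.01],"rotation": [0,0,0]},{"translation": [0.02,0.24,0.02],"rotation": [0,0,0]},{"translation": [0.025,0.26,0.03],"rotation": [0,0,0]},{"translation": [0.025,0.28,0.04],"rotation": [0,0,0]}]'

```text
t: 3.53
eef_pos: [0.4969, -0.2094, 0.1867]
ee_rot: [3.141, 0.0, -1.665]
force: [-0.6, -1.3, -0.5]
width: 0.0876
gripper_force: 0.3
```

```bash
python3 - <<'E'
from h import *
cv2.imwrite("pics/s2.png",grab_frame("scene")[150:350,120:340].repeat(2,0).repeat(2,1))
E
```

```text
(no output)
```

View pics/s2.png

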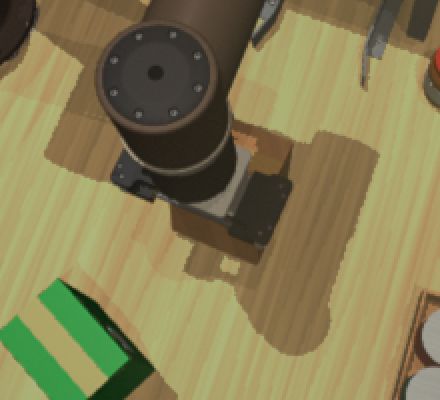

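The carton is leaning forward under the fingers, its back face showing at crop (215,235). I'll keep pushing.

Call:
apply_moves --steps '[{"translation": [0.0,0.03,0],"rotation": [0,0,0]},{"translation": [0.005,0.06,0],"rotation": [0,0,0]},{"translation": [0.01,0.09,0],"rotation": [0,0,0]},{"translation": [0.01,0.12,0],"rotation": [0,0,0]},{"translation": [0.015,0.15,0],"rotation": [0,0,0]},{"translation": [0.015,0.18,0],"rotation": [0,0,0]},{"translation": [0.02,0.21,0.0],"rotation": [0,0,0]},{"translation": [0.02,0.24,0.0],"rotation": [0,0,0]},{"translation": [0.025,0.26,0.0],"rotation": [0,0,0]},{"translation": [0.025,0.28,0.0],"rotation": [0,0,0]}]'

```text
t: 4.42
eef_pos: [0.5033, -0.1396, 0.1866]
ee_rot: [-3.141, -0.0, -1.665]
force: [-0.2, -0.4, -0.5]
width: 0.0873
gripper_force: 0.0
```

Call:
apply_moves --steps '[{"translation": [0.0,-0.03,0.05],"rotation": [0,0,0]},{"translation": [0,-0.1,0.15],"rotation": [0,0,0]},{"translation": [0,-0.2,0.3],"rotation": [0,0,0]},{"translation": [0,-0.3,0.4],"rotation": [0,0,0]},{"translation": [0,-0.4,0.4],"rotation": [0,0,0]},{"translation": [0,-0.5,0.4],"rotation": [0,0,0]},{"translation": [0,-0.6,0.4],"rotation": [0,0,0]},{"translation": [0,-0.7,0.4],"rotation": [0,0,0]},{"translation": [0,-0.75,0.4],"rotation": [0,0,0]},{"translation": [0,-0.75,0.4],"rotation": [0,0,0]}]'

```text
t: 5.25
eef_pos: [0.5028, -0.3297, 0.2858]
ee_rot: [3.14, -0.0, -1.668]
force: [0.8, 0.7, -0.2]
width: 0.0876
gripper_force: 0.0
```

```bash
python3 - <<'E'
from h import *
b=grab_frame("top");cv2.imwrite("pics/t3.png",b);cv2.imwrite("pics/s3.png",grab_frame("scene"))
cv2.imwrite("pics/c3.png",cv2.resize(b[140:290,200:380],None,fx=4,fy=4,interpolation=cv2.INTER_CUBIC))
E
```

```text
(no output)
```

View pics/c3.png

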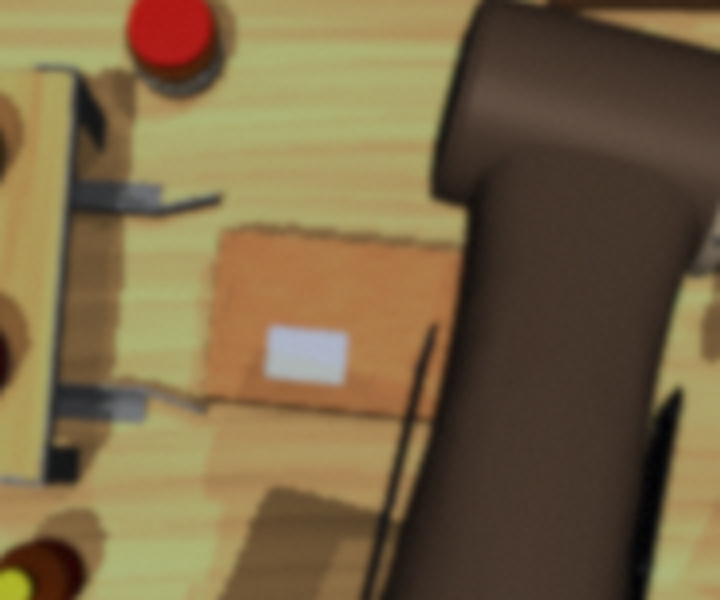

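The carton lies flat. Its front end is at crop (221,230) to (209,400), its sides run to (455,243) and (430,416), and its lower front corner is right at the flare tip. I'll compute its pose in the lane frame.

```bash
python3 - <<'E'
from h import *
m=camera_model("top")
P=np.array([ray(m,200+(x+.5)/4-.5,140+(y+.5)/4-.5,.095)[:2] for x,y in [(221,230),(209,400),(455,243),(430,416)]])
print(P, np.linalg.norm(P[0]-P[1]))
M=np.array([.537,.0745]);a=-.057;Rm=np.array([[np.cos(a),np.sin(a)],[-np.sin(a),np.cos(a)]])
print('lane',(P-M)@Rm.T)
print('yaw',[np.arctan2(*(P[i]-P[j])[::-1])-np.pi/2 for i,j in((0,2),(1,3))],np.arctan2(*(P[0]-P[1])[::-1]))
for x,y in[(0,-.3),(-.09,-.12)]:print(Rm.T@[x,y]+M)
E
```

```text
[[ 0.58474513  0.05699922]
 [ 0.45393594  0.06510625]
 [ 0.57490203 -0.12338622]
 [ 0.44200226 -0.10330865]] 0.13106017870282594
lane [[ 0.0486646  -0.01475236]
 [-0.08239401 -0.01411058]
 [ 0.04911389 -0.1954056 ]
 [-0.08471386 -0.18293182]]
yaw [np.float64(-0.05451298572317831), np.float64(-0.07074057218053276)] -0.06189684792971808
[ 0.51990926 -0.22501278]
[ 0.44030987 -0.04017789]
```

Call:
apply_moves --steps '[{"translation": [-0.03,0.06,0],"rotation": [0,0,0.04]},{"translation": [-0.08,0.16,0],"rotation": [0,0,0.08]},{"translation": [-0.13,0.28,0],"rotation": [0,0,0.08]},{"translation": [-0.18,0.4,0],"rotation": [0,0,0.08]},{"translation": [-0.23,0.52,0],"rotation": [0,0,0.08]},{"translation": [-0.28,0.64,0],"rotation": [0,0,0.08]},{"translation": [-0.33,0.76,0],"rotation": [0,0,0.08]},{"translation": [-0.37,0.88,0],"rotation": [0,0,0.08]},{"translation": [-0.4,0.96,0],"rotation": [0,0,0.08]},{"translation": [-0.4,1.0,0],"rotation": [0,0,0.08]}]' --jaw 1 --newtons 10

```text
t: 6.18
eef_pos: [0.4015, -0.0752, 0.2872]
ee_rot: [-3.14, 0.001, -1.621]
force: [1.0, -0.9, 0.3]
width: 0.0266
gripper_force: 0.0
```

Call:
apply_moves --steps '[{"translation": [0,0.08,0],"rotation": [0,0,0]},{"translation": [0,0.15,-0.05],"rotation": [0,0,0]},{"translation": [0,0.15,-0.15],"rotation": [0,0,0]},{"translation": [0,0.15,-0.27],"rotation": [0,0,0]},{"translation": [0,0.15,-0.39],"rotation": [0,0,0]},{"translation": [0,0.15,-0.51],"rotation": [0,0,0]},{"translation": [0,0.15,-0.62],"rotation": [0,0,0]},{"translation": [0,0.15,-0.68],"rotation": [0,0,0]},{"translation": [0,0.15,-0.7],"rotation": [0,0,0]},{"translation": [0,0.15,-0.7],"rotation": [0,0,0]}]'

```text
t: 7.02
eef_pos: [0.4023, -0.0399, 0.1109]
ee_rot: [3.14, -0.001, -1.623]
force: [0.2, 0.1, -0.1]
width: 0.0002
gripper_force: 0.0
```

Call:
apply_moves --steps '[{"translation": [0,0,-0.06],"rotation": [0,0,0]},{"translation": [0,0,-0.13],"rotation": [0,0,0]},{"translation": [0,0,-0.2],"rotation": [0,0,0]},{"translation": [0,0,-0.24],"rotation": [0,0,0]},{"translation": [0,0,-0.24],"rotation": [0,0,0]},{"translation": [0.02,0,-0.24],"rotation": [0,0,0]},{"translation": [0.04,0,-0.24],"rotation": [0,0,0]},{"translation": [0.06,0,-0.24],"rotation": [0,0,0]},{"translation": [0.08,0,-0.24],"rotation": [0,0,0]},{"translation": [0.08,0,-0.24],"rotation": [0,0,0]}]'

```text
t: 7.85
eef_pos: [0.425, -0.0399, 0.0523]
ee_rot: [-3.14, 0.0, -1.624]
force: [-0.0, -0.3, -0.9]
width: 0.0002
gripper_force: 0.0
```

Call:
apply_moves --steps '[{"translation": [0.01,0,0],"rotation": [0,0,0]},{"translation": [0.02,0,0],"rotation": [0,0,0]},{"translation": [0.03,0,0],"rotation": [0,0,0]},{"translation": [0.04,0,0],"rotation": [0,0,0]},{"translation": [0.05,0,0],"rotation": [0,0,0]},{"translation": [0.06,0,0],"rotation": [0,0,0]},{"translation": [0.07,0,0],"rotation": [0,0,0]},{"translation": [0.075,0,0],"rotation": [0,0,0]},{"translation": [0.08,0,0],"rotation": [0,0,0]},{"translation": [0.08,0,0],"rotation": [0,0,0]}]'

```text
t: 8.68
eef_pos: [0.4418, -0.0408, 0.0514]
ee_rot: [3.139, -0.001, -1.624]
force: [-5.5, -0.7, 4.9]
width: 0.0004
gripper_force: 2.7
```

```bash
python3 - <<'E'
from h import *
b=grab_frame("top");cv2.imwrite("pics/c4.png",cv2.resize(b[140:290,200:380],None,fx=4,fy=4,interpolation=cv2.INTER_CUBIC))
E
```

```text
(no output)
```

View pics/c4.png

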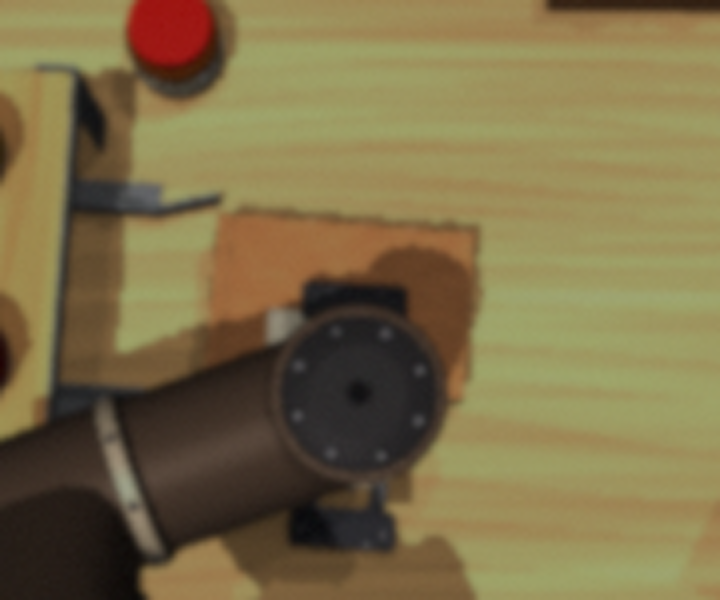

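The carton's upper edge now runs from (230,213) to (478,228), so it has shifted about 13 mm and is still square. I'll push 4 mm more, then back off.

Call:
apply_moves --steps '[{"translation": [0.005,0,0],"rotation": [0,0,0]},{"translation": [0.01,0,0],"rotation": [0,0,0]},{"translation": [0.016,0,0],"rotation": [0,0,0]},{"translation": [0.016,0,0],"rotation": [0,0,0]},{"translation": [-0.03,0,0],"rotation": [0,0,0]},{"translation": [-0.1,0,0],"rotation": [0,0,0]},{"translation": [-0.12,0,0.1],"rotation": [0,0,0]},{"translation": [-0.12,0,0.25],"rotation": [0,0,0]},{"translation": [-0.12,0,0.4],"rotation": [0,0,0]},{"translation": [-0.12,0,0.5],"rotation": [0,0,0]}]'

```text
t: 9.57
eef_pos: [0.4137, -0.04, 0.1799]
ee_rot: [-3.137, 0.001, -1.623]
force: [1.3, 0.6, 0.1]
width: 0.0006
gripper_force: 0.0
```

Call:
apply_moves --steps '[{"translation": [0.05,-0.1,0.02],"rotation": [0,0,0]},{"translation": [0.1,-0.2,0.02],"rotation": [0,0,0]},{"translation": [0.15,-0.3,0.02],"rotation": [0,0,0]},{"translation": [0.2,-0.4,0.02],"rotation": [0,0,0]},{"translation": [0.25,-0.5,0.02],"rotation": [0,0,0]},{"translation": [0.3,-0.6,0.02],"rotation": [0,0,0]},{"translation": [0.34,-0.7,0.02],"rotation": [0,0,0]},{"translation": [0.38,-0.78,0.02],"rotation": [0,0,0]},{"translation": [0.4,-0.8,0.02],"rotation": [0,0,0]},{"translation": [0.4,-0.8,0.02],"rotation": [0,0,0]}]' --jaw 0

```text
t: 10.4
eef_pos: [0.5136, -0.2413, 0.181]
ee_rot: [3.142, -0.0, -1.626]
force: [1.2, 1.2, 0.2]
width: 0.0439
gripper_force: 0.0
```

```bash
python3 - <<'E'
from h import *
b=grab_frame("top");s=grab_frame("scene");cv2.imwrite("pics/c5.png",np.hstack([cv2.resize(b[170:270,210:310],None,fx=4,fy=4,interpolation=cv2.INTER_CUBIC),cv2.resize(s[150:250,210:310],None,fx=4,fy=4,interpolation=cv2.INTER_CUBIC)]))
E
```

```text
(no output)
```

View pics/c5.png

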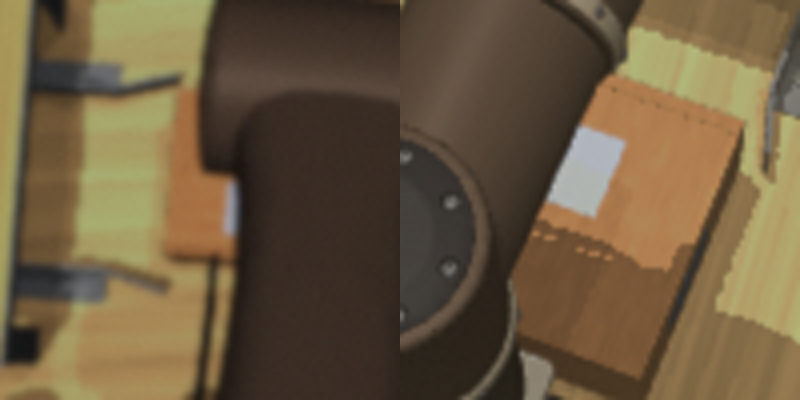

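The carton is now about centred: its lower front corner at crop (168,256) gives lane x ≈ -64 mm. Next I drop behind it.

Call:
apply_moves --steps '[{"translation": [0.0,0,-0.05],"rotation": [0,0,0]},{"translation": [0.01,0,-0.15],"rotation": [0,0,0]},{"translation": [0.02,0,-0.25],"rotation": [0,0,0]},{"translation": [0.02,0,-0.35],"rotation": [0,0,0]},{"translation": [0.02,0,-0.45],"rotation": [0,0,0]},{"translation": [0.02,0,-0.52],"rotation": [0,0,0]},{"translation": [0.02,0.06,-0.52],"rotation": [0,0,0]},{"translation": [0.03,0.12,-0.52],"rotation": [0,0,0]},{"translation": [0.03,0.18,-0.52],"rotation": [0,0,0]},{"translation": [0.035,0.22,-0.52],"rotation": [0,0,0]}]'

```text
t: 11.33
eef_pos: [0.5214, -0.1832, 0.0519]
ee_rot: [-3.141, 0.0, -1.623]
force: [-0.7, 0.3, 0.3]
width: 0.0439
gripper_force: 0.0
```

Call:
apply_moves --steps '[{"translation": [0.0,0.03,0],"rotation": [0,0,0]},{"translation": [0.0,0.06,0],"rotation": [0,0,0]},{"translation": [0.005,0.1,0],"rotation": [0,0,0]},{"translation": [0.008,0.14,0],"rotation": [0,0,0]},{"translation": [0.01,0.17,0],"rotation": [0,0,0]},{"translation": [0.012,0.2,0],"rotation": [0,0,0]},{"translation": [0.013,0.23,0],"rotation": [0,0,0]},{"translation": [0.015,0.26,0],"rotation": [0,0,0]},{"translation": [0.017,0.29,0],"rotation": [0,0,0]},{"translation": [0.018,0.32,0],"rotation": [0,0,0]}]'

```text
t: 12.17
eef_pos: [0.5265, -0.1048, 0.0517]
ee_rot: [-3.141, -0.0, -1.624]
force: [0.1, -4.6, 3.3]
width: 0.0438
gripper_force: 2.3
```

Call:
apply_moves --steps '[{"translation": [0.002,0.03,0],"rotation": [0,0,0]},{"translation": [0.003,0.06,0],"rotation": [0,0,0]},{"translation": [0.005,0.09,0],"rotation": [0,0,0]},{"translation": [0.007,0.12,0],"rotation": [0,0,0]},{"translation": [0.009,0.15,0],"rotation": [0,0,0]},{"translation": [0.01,0.18,0],"rotation": [0,0,0]},{"translation": [0.012,0.21,0],"rotation": [0,0,0]},{"translation": [0.014,0.24,0],"rotation": [0,0,0]},{"translation": [0.015,0.26,0],"rotation": [0,0,0]},{"translation": [0.016,0.28,0],"rotation": [0,0,0]}]'

```text
t: 13.0
eef_pos: [0.5304, -0.0346, 0.0515]
ee_rot: [3.141, 0.0, -1.624]
force: [-0.2, -5.6, 3.8]
width: 0.0436
gripper_force: 2.4
```

Call:
apply_moves --steps '[{"translation": [0.001,0.015,0],"rotation": [0,0,0]},{"translation": [0.002,0.03,0],"rotation": [0,0,0]},{"translation": [0.003,0.045,0],"rotation": [0,0,0]},{"translation": [0.004,0.06,0],"rotation": [0,0,0]},{"translation": [0.004,0.075,0],"rotation": [0,0,0]},{"translation": [0.005,0.09,0],"rotation": [0,0,0]},{"translation": [0.006,0.105,0],"rotation": [0,0,0]},{"translation": [0.007,0.12,0],"rotation": [0,0,0]},{"translation": [0.008,0.135,0],"rotation": [0,0,0]},{"translation": [0.008,0.14,0],"rotation": [0,0,0]}]'

```text
t: 13.83
eef_pos: [0.5324, 0.0003, 0.0515]
ee_rot: [-3.142, 0.0, -1.624]
force: [-0.2, -4.3, 2.7]
width: 0.044
gripper_force: 2.1
```

Call:
apply_moves --steps '[{"translation": [0.001,0.015,0],"rotation": [0,0,0]},{"translation": [0.002,0.03,0],"rotation": [0,0,0]},{"translation": [0.003,0.045,0],"rotation": [0,0,0]},{"translation": [0.004,0.06,0],"rotation": [0,0,0]},{"translation": [0.004,0.075,0],"rotation": [0,0,0]},{"translation": [0.005,0.09,0],"rotation": [0,0,0]},{"translation": [0.006,0.105,0],"rotation": [0,0,0]},{"translation": [0.007,0.12,0],"rotation": [0,0,0]},{"translation": [0.008,0.13,0],"rotation": [0,0,0]},{"translation": [0.008,0.14,0],"rotation": [0,0,0]}]'

```text
t: 14.67
eef_pos: [0.5341, 0.0345, 0.0515]
ee_rot: [3.141, -0.001, -1.624]
force: [0.5, -6.4, 3.7]
width: 0.0439
gripper_force: 3.4
```

Call:
apply_moves --steps '[{"translation": [0,0.005,0],"rotation": [0,0,0]},{"translation": [0,0.01,0],"rotation": [0,0,0]},{"translation": [0,0.015,0],"rotation": [0,0,0]},{"translation": [0,0.02,0],"rotation": [0,0,0]},{"translation": [0.001,0.025,0],"rotation": [0,0,0]},{"translation": [0.001,0.03,0],"rotation": [0,0,0]},{"translation": [0.002,0.035,0],"rotation": [0,0,0]},{"translation": [0.002,0.04,0],"rotation": [0,0,0]},{"translation": [0.003,0.045,0],"rotation": [0,0,0]},{"translation": [0.003,0.05,0],"rotation": [0,0,0]}]'

```text
t: 15.5
eef_pos: [0.5346, 0.0467, 0.0515]
ee_rot: [3.141, -0.001, -1.624]
force: [-1.1, -7.5, 3.2]
width: 0.044
gripper_force: 3.5
```

Call:
apply_moves --steps '[{"translation": [0,0.002,0],"rotation": [0,0,0]},{"translation": [0,0.004,0],"rotation": [0,0,0]},{"translation": [0,0.006,0],"rotation": [0,0,0]},{"translation": [0,0.008,0],"rotation": [0,0,0]},{"translation": [0,0.01,0],"rotation": [0,0,0]},{"translation": [0,0.012,0],"rotation": [0,0,0]},{"translation": [0,0.012,0],"rotation": [0,0,0]},{"translation": [0,0.012,0],"rotation": [0,0,0]},{"translation": [0,0.012,0],"rotation": [0,0,0]},{"translation": [0,0.012,0],"rotation": [0,0,0]}]'

```text
t: 16.33
eef_pos: [0.5347, 0.0498, 0.0515]
ee_rot: [3.141, -0.001, -1.624]
force: [-0.7, -5.5, 3.4]
width: 0.0439
gripper_force: 3.2
```

Call:
apply_moves --steps '[{"translation": [0,0.001,0],"rotation": [0,0,0]},{"translation": [0,0.002,0],"rotation": [0,0,0]},{"translation": [0,0.003,0],"rotation": [0,0,0]},{"translation": [0,0.004,0],"rotation": [0,0,0]},{"translation": [0,0.005,0],"rotation": [0,0,0]},{"translation": [0,0.006,0],"rotation": [0,0,0]},{"translation": [0,0.006,0],"rotation": [0,0,0]},{"translation": [0,0.006,0],"rotation": [0,0,0]},{"translation": [0,0.006,0],"rotation": [0,0,0]},{"translation": [0,0.006,0],"rotation": [0,0,0]}]'

```text
t: 17.17
eef_pos: [0.5347, 0.0513, 0.0515]
ee_rot: [3.141, -0.001, -1.624]
force: [-0.4, -6.5, 3.8]
width: 0.0439
gripper_force: 3.3
```

Call:
apply_moves --steps '[{"translation": [0,0.001,0],"rotation": [0,0,0]},{"translation": [0,0.002,0],"rotation": [0,0,0]},{"translation": [0,0.003,0],"rotation": [0,0,0]},{"translation": [0,0.004,0],"rotation": [0,0,0]},{"translation": [0,0.005,0],"rotation": [0,0,0]},{"translation": [0,0.006,0],"rotation": [0,0,0]},{"translation": [0,0.006,0],"rotation": [0,0,0]},{"translation": [0,0.006,0],"rotation": [0,0,0]},{"translation": [0,0.006,0],"rotation": [0,0,0]},{"translation": [0,0.006,0],"rotation": [0,0,0]}]'

```text
t: 18.0
eef_pos: [0.5347, 0.0528, 0.0515]
ee_rot: [3.141, -0.001, -1.624]
force: [-0.3, -6.6, 3.5]
width: 0.0437
gripper_force: 3.3
```

Call:
apply_moves --steps '[{"translation": [0,0.001,0],"rotation": [0,0,0]},{"translation": [0,0.002,0],"rotation": [0,0,0]},{"translation": [0,0.003,0],"rotation": [0,0,0]},{"translation": [0,0.004,0],"rotation": [0,0,0]},{"translation": [0,0.005,0],"rotation": [0,0,0]},{"translation": [0,0.006,0],"rotation": [0,0,0]},{"translation": [0,0.006,0],"rotation": [0,0,0]},{"translation": [0,0.006,0],"rotation": [0,0,0]},{"translation": [0,0.006,0],"rotation": [0,0,0]},{"translation": [0,0.006,0],"rotation": [0,0,0]}]'

```text
t: 18.83
eef_pos: [0.5347, 0.0543, 0.0515]
ee_rot: [3.141, -0.001, -1.624]
force: [0.1, -6.2, 4.6]
width: 0.0438
gripper_force: 3.3
```

Call:
apply_moves --steps '[{"translation": [0,0.001,0],"rotation": [0,0,0]},{"translation": [0,0.002,0],"rotation": [0,0,0]},{"translation": [0,0.003,0],"rotation": [0,0,0]},{"translation": [0,0.004,0],"rotation": [0,0,0]},{"translation": [0,0.005,0],"rotation": [0,0,0]},{"translation": [0,0.006,0],"rotation": [0,0,0]},{"translation": [0,0.006,0],"rotation": [0,0,0]},{"translation": [0,0.006,0],"rotation": [0,0,0]},{"translation": [0,0.006,0],"rotation": [0,0,0]},{"translation": [0,0.006,0],"rotation": [0,0,0]}]'

```text
t: 19.67
eef_pos: [0.5347, 0.0558, 0.0514]
ee_rot: [3.141, -0.001, -1.624]
force: [-0.2, -6.5, 2.4]
width: 0.0436
gripper_force: 3.3
```

Call:
apply_moves --steps '[{"translation": [0,0.001,0],"rotation": [0,0,0]},{"translation": [0,0.002,0],"rotation": [0,0,0]},{"translation": [0,0.003,0],"rotation": [0,0,0]},{"translation": [0,0.004,0],"rotation": [0,0,0]},{"translation": [0,0.005,0],"rotation": [0,0,0]},{"translation": [0,0.006,0],"rotation": [0,0,0]},{"translation": [0,0.006,0],"rotation": [0,0,0]},{"translation": [0,0.006,0],"rotation": [0,0,0]},{"translation": [0,0.006,0],"rotation": [0,0,0]},{"translation": [0,0.006,0],"rotation": [0,0,0]}]'

```text
t: 20.5
eef_pos: [0.5347, 0.0571, 0.0515]
ee_rot: [3.141, -0.001, -1.624]
force: [0.1, -6.6, 3.2]
width: 0.0438
gripper_force: 3.8
```

Call:
apply_moves --steps '[{"translation": [0,0.001,0],"rotation": [0,0,0]},{"translation": [0,0.002,0],"rotation": [0,0,0]},{"translation": [0,0.003,0],"rotation": [0,0,0]},{"translation": [0,0.004,0],"rotation": [0,0,0]},{"translation": [0,0.005,0],"rotation": [0,0,0]},{"translation": [0,0.005,0],"rotation": [0,0,0]},{"translation": [0,0.005,0],"rotation": [0,0,0]},{"translation": [0,0.005,0],"rotation": [0,0,0]},{"translation": [0,0.005,0],"rotation": [0,0,0]},{"translation": [0,0.005,0],"rotation": [0,0,0]}]'

```text
t: 21.33
eef_pos: [0.5344, 0.0572, 0.0515]
ee_rot: [3.14, -0.002, -1.625]
force: [0.7, -12.9, 4.5]
width: 0.0439
gripper_force: 6.8
```

Contact: the force rose from 6.6 to 12.9 N while the hand stood still. A little more push, then hold.

Call:
apply_moves --steps '[{"translation": [0,0.001,0],"rotation": [0,0,0]},{"translation": [0,0.002,0],"rotation": [0,0,0]},{"translation": [0,0.003,0],"rotation": [0,0,0]},{"translation": [0,0.003,0],"rotation": [0,0,0]},{"translation": [0,0.003,0],"rotation": [0,0,0]},{"translation": [0,0.003,0],"rotation": [0,0,0]},{"translation": [0,0.003,0],"rotation": [0,0,0]},{"translation": [0,0.003,0],"rotation": [0,0,0]},{"translation": [0,0.003,0],"rotation": [0,0,0]},{"translation": [0,0.003,0],"rotation": [0,0,0]}]'

```text
t: 22.17
eef_pos: [0.534, 0.0573, 0.0515]
ee_rot: [3.139, -0.003, -1.625]
force: [0.2, -17.7, 5.6]
width: 0.0441
gripper_force: 8.5
```

Call:
apply_moves --steps '[{"translation": [0,0,0],"rotation": [0,0,0]},{"translation": [0,0,0],"rotation": [0,0,0]},{"translation": [0,0,0],"rotation": [0,0,0]},{"translation": [0,0,0],"rotation": [0,0,0]},{"translation": [0,0,0],"rotation": [0,0,0]},{"translation": [0,0,0],"rotation": [0,0,0]},{"translation": [0,0,0],"rotation": [0,0,0]},{"translation": [0,0,0],"rotation": [0,0,0]},{"translation": [0,0,0],"rotation": [0,0,0]},{"translation": [0,0,0],"rotation": [0,0,0]}]'

```text
t: 23.0
eef_pos: [0.5341, 0.0573, 0.0515]
ee_rot: [3.139, -0.003, -1.625]
force: [0.1, -17.3, 4.8]
width: 0.0439
gripper_force: 8.5
```

Call:
apply_moves --steps '[{"translation": [0,-0.01,0],"rotation": [0,0,0]},{"translation": [0,-0.03,0],"rotation": [0,0,0]},{"translation": [0,-0.07,0],"rotation": [0,0,0]},{"translation": [0,-0.14,0],"rotation": [0,0,0]},{"translation": [0,-0.22,0],"rotation": [0,0,0]},{"translation": [0,-0.3,0.05],"rotation": [0,0,0]},{"translation": [0,-0.4,0.15],"rotation": [0,0,0]},{"translation": [0,-0.5,0.3],"rotation": [0,0,0]},{"translation": [0,-0.6,0.45],"rotation": [0,0,0]},{"translation": [0,-0.68,0.55],"rotation": [0,0,0]}]'

```text
t: 23.83
eef_pos: [0.5351, -0.1114, 0.1911]
ee_rot: [-3.14, 0.001, -1.623]
force: [-0.1, 0.4, -0.6]
width: 0.0439
gripper_force: 0.0
```

```bash
python3 - <<'E'
from h import *
b=grab_frame("top");s=grab_frame("scene");cv2.imwrite("pics/c6.png",np.hstack([cv2.resize(b[130:300,110:300],None,fx=2,fy=2,interpolation=cv2.INTER_CUBIC),cv2.resize(s[40:210,190:380],None,fx=2,fy=2,interpolation=cv2.INTER_CUBIC)]))
E
```

```text
(no output)
```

View pics/c6.png

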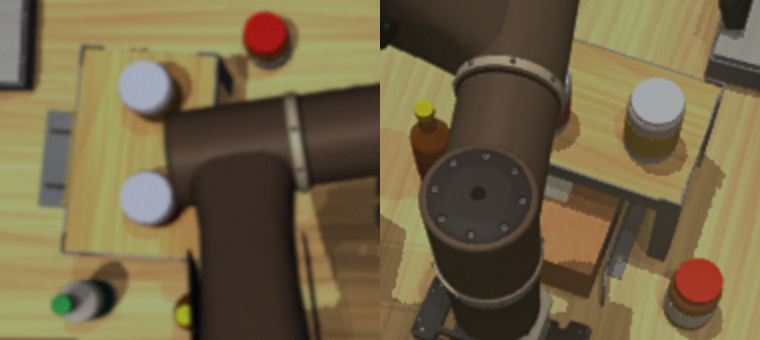

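The carton lies flat in the lane (right half, around (575,240)), square with the guide, and tins and bottles stand as before. Handing in.

```bash
python3 -c "
from station import *
print(job_done())"
```

```text
the job is handed in; nothing more can be done
None
```

I tipped the carton over and slid it between the guides behind the stocked one. I then pressed the row against the end stop with an estimated 11 N for about a second, and handed the job in at about 24 s. The last picture shows the brown carton lying in the lane and every bystander in view still standing. The far end of the row is hidden under the riser, so I know it is against the stop only from the force rise.

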